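# Hold a gearbox cover over its housing for the gasket

### The job

Pick up the oblong gearbox cover from the mat by the rib on its top, carry it over the fixture bar with its row of brass spindles, and finish still holding it above the oblong housing: level, either way round, each stud right under its hole, and about 10 mm of air between the stud tips and the cover's underside, so that the fitter can slip the gasket in. Do not put it down or let go: the program ends with the gripper holding the cover still there. The cover must not touch the housing or the fixture bar, and everything else stays where it is.

Things in the scene. Friction and masses are not known exactly. Their poses are not given: they have to be found in the camera images.
- cover: The oblong cover to be carried: a bare aluminium plate 120 (x) x 70 (y) x 8 mm, lying flat on the mat. On its middle stands a rib to grip, 50 (x) x 22 (y) mm, from 8 to 39 mm above the underside. Two 18 mm through holes lie at x = +42 and -42 mm on its long centre line. About 0.2 to 0.4 kg. Origin: centre of the underside; x along the length, z up. It may be used either way round.
- cover_hole_a (a point): Centre of one hole of the oblong cover (x = +42 mm in the cover's frame), at the underside.
- cover_hole_b (a point): Centre of the other hole of the oblong cover (x = -42 mm), at the underside.
- housing: The oblong gearbox housing, fixed to the bench: an open aluminium box 120 (x) x 70 (y) mm (80 mm over the feet), its top face 60 mm high, with two upright steel studs of 8 mm diameter at x = +42 and -42 mm whose tips are 74 mm above the bench. Origin: centre of the underside; x along the length, z up.
- stud_a (a point): Tip of one stud of the oblong housing (x = +42 mm in its frame, 74 mm high).
- stud_b (a point): Tip of the other stud of the oblong housing (x = -42 mm, 74 mm high).
- fixture: The obstacle between mat and housings, fixed to the bench: a steel bar 320 (x) x 56 (y) x 45 mm with five brass spindles standing in a row along it, tops 110 mm above the bench. Origin: centre of the underside; x along the bar.
- mat: Black rubber mat, fixed, 320 (x) x 200 (y) x 4 mm, on which the two covers lie. Origin: centre of the underside.
- round_cover: Bystander: a round aluminium cover, 90 mm across, 8 mm plate with a round knob 26 mm across up to 38 mm, on the mat. Origin: centre of the underside. Leave it alone.
- round_housing: Not the target: a round aluminium housing, fixed, 90 mm across, 60 mm high with three short studs to 70 mm. Origin: centre of the underside.
- fitting_a: Bystander: loose brass fitting, 28 mm across and 48 mm high, standing on the fixture bar between spindles (top 93 mm above the bench). Origin: centre of the underside.
- fitting_b: Bystander: a second such loose fitting on the fixture bar.
- bearing: Bystander: loose steel bearing ring, 52 mm across, 15 mm high, on the bench. Origin: centre of the underside.
- driver: Bystander: loose screwdriver with a black handle lying on the bench.
- oil: Bystander: loose white plastic bottle, 56 mm across, 130 mm high, on the bench. Origin: centre of the underside.
Mind the look-alikes: they are no part of the job. What is shaped like the cover but red is not meant.

How it is judged:
By the outcome, as a careful person would: the job done as asked, in the order asked, and still so for the second after the job is handed in, while the arm keeps its last pose, push and grip.
It also fails if it takes over 37 s, if anything falls off the work surface, if the arm or the gripper's body presses on something with over 40 N, if the wrist force passes 120 N, or if a joint passes its speed limit or range.

### The arm

A 6-joint arm with a two-finger parallel gripper is mounted at the origin on the work surface. World frame = base frame: x ahead of the robot, y to its left, z up, the work surface at z = 0. Lengths are in mm, angles in rad, forces in N, time in s.
With the tool pointing down it reaches from about 350 to 850 mm from the base axis. Payload 8.1 kg.
Tool frame: the origin (TCP) lies on the centre line of the jaws, within the pads' length; the fingertips stand 11 mm ahead of it and the grasp point (between the pads) lies 8 mm behind it; z points along the fingers, y is the line along which they close (so a half turn about z gives the same grasp; the last joint's range is limited). The gripper opens to 85 mm and grips with 20 to 120 N. Pads are 22 mm wide; open, the fingers measure 114 mm over their backs; the gripper's body (76 mm by 85 mm) begins 54 mm behind the grasp point. The pads swing forward as they close: fully open they stand 13 mm farther back than shut.
Start: joints at [-1.269, 0.13, 1.488, -0, 1.523, -0.085], TCP at [226.356, -555.669, 242.292] pointing down, gripper open.
Joint ranges: [-2.96, 2.96], [-0.89, 2.26], [0.02, 2.5], [-1.34, 4.48], [0, 2.73], [-2.66, 2.66]. Speed limits (rad/s): [2.39, 2.39, 2.79, 3.14, 3.14, 3.14].

### API

Orientations are given as a unit quaternion [x, y, z, w].
In Python, from station import * gives the robot as it stands. The module is installed in compiled form; this text tells all that it offers.
- The arm moves only by the tool servo_tool, never from a script. Its argument "plan" is a list of rows, each a list of 7 numbers: the shift along the tool's x, y, z as a fraction of full scale, then the turn, a rotation vector about the tool's x, y, z as a fraction of full scale, then the finger opening in mm, from 0 to 85.4. A call has 1 to 8 rows; each row is the pose to reach, as a shift and turn from the pose commanded when the call began, along the tool's axes at that moment; what a row does not reach only later rows make up. Full scale, the value 1, is 250 mm for a shift and 60 degrees for a turn. A row lasts 1/10 s, in which the tool goes at most 50 mm and 8.59 degrees, less where a joint would pass 70% of its speed; a pose out of reach is approached as far as the arm can. A call with a number of a shift or a turn outside -1 to 1 is refused whole. A call with a gripper value outside its range is refused whole. The fingers move at their own pace and stop on an object; "grip_force" is the grip in N (left out, the last holds). Time passes only in rows, so rows that repeat a pose let the fingers close. It gives the time, the measured TCP pose, the force, the opening and the grip force at its end, in the units of the state.
- state(): the state, without advancing time (a new reading comes with each control period).
- camera(name): name is "scene" or "top"; returns the picture (420x560x3 uint8, red, green, blue); there is no depth.
- calibration(name): a dict with "fx", "fy", "cx", "cy" (pixels), "k1" (the pictures are not rectified: a ray, as slopes to the right and down, at radius r is drawn at 1 + k1 r^2 times it, then the intrinsics apply), "rvec" (rotation vector, rad) and "tvec" (3), from world to camera coordinates, as OpenCV has them. Camera axes: x right, y down, z forward; pixel columns grow to the right and rows downward; lengths in mm; the calibration is good to about 2 mm. A picture is of the moment at which its call begins. calibration takes no time and is no camera call.
- hand_in(): hands the job in; it is judged then, once.
The state is a dict: "clock": time; "q": joint angles; "dq": joint speeds; "tau": joint torques, N m; "tool_pos": TCP position; "tcp_rot": TCP orientation; "force": force on the tool from outside, world axes, zero at the start; "wrist_torque": the same for the moment, N m; "finger_gap": opening from 0.0 (shut) to 1.0 (fully open); "gripper_force": force on a finger pad.
Only numpy, scipy, OpenCV 4.12 (cv2) and the standard library are available. Lean on these libraries where they do the work, as an engineer would, in place of code of your own. Each camera call takes 0.05 s, during which the arm holds its last target. There are 200 camera calls.

## Working session

There is one attempt and no reset: what is moved stays moved. The work goes in short steps, Python scripts to look and compute and a tool call to move; the robot and the scene stay as the last step left them, time stands still between calls to the robot, and variables do not carry over. Pictures are saved under pics/ and viewed, at most 10 in all, crops included, and the job is handed in when it is done.

Besides the shell and the picture viewer there is one more tool, called after "Request:" by a JSON object that holds its "name" and its "arguments", one argument or row to a line. servo_tool: Moves the arm, as the interface text tells. Its arguments: {"type":"object","properties":{"plan":{"type":"array"},"grip_force":{"type":"number"}},"required":["plan"]}

```bash
mkdir -p pics; cat > h.py <<'E'
import numpy as np, cv2
from station import *
from scipy.spatial.transform import Rotation as R
def cal(n):
    c=calibration(n); K=np.array([[c['fx'],0,c['cx']],[0,c['fy'],c['cy']],[0,0,1]],float)
    return K,c['k1'],R.from_rotvec(np.ravel(c['rvec'])).as_matrix(),np.ravel(c['tvec']).astype(float)
def rays(n,uv):
    K,k1,Rm,t=cal(n)
    p=cv2.undistortPoints(np.array(uv,float).reshape(-1,1,2),K,np.array([k1,0,0,0.])).reshape(-1,2)
    return -Rm.T@t,(np.c_[p,np.ones(len(p))])@Rm
def onplane(n,uv,z):
    o,d=rays(n,uv); return o+d*((z-o[2])/d[:,2])[:,None]
def proj(n,P):
    K,k1,Rm,t=cal(n)
    return cv2.projectPoints(np.array(P,float).reshape(-1,1,3),cv2.Rodrigues(Rm)[0],t,K,np.array([k1,0,0,0.]))[0].reshape(-1,2)
def tri(u1,u2):
    # scene & top pixel -> point, miss distance
    o1,d1=rays('scene',[u1]);o2,d2=rays('top',[u2]);d1=d1[0];d2=d2[0]
    s=np.linalg.lstsq(np.c_[d1,-d2],o2-o1,rcond=None)[0]
    a=o1+s[0]*d1;b=o2+s[1]*d2
    return (a+b)/2,np.linalg.norm(a-b)
def save(n,f):
    im=camera(n); cv2.imwrite('pics/'+f,im[:,:,::-1]); return im
E
python3 - <<'E'
from h import *
for n in('scene','top'):
    save(n,n+'1.png'); K,k,Rm,t=cal(n); print(n,calibration(n),-Rm.T@t)
print(state())
E
```

```text
scene {'fx': 536.7907727784625, 'fy': 536.7907727784625, 'cx': 281.2782241682427, 'cy': 216.80309281226874, 'k1': -0.19121284349646175, 'rvec': array([ 2.06056304,  1.75376594, -0.48309646]), 'tvec': array([  41.09314183, -412.05839325, 1875.36099469])} [1278.53100396 -232.27487412 1414.16635546]
top {'fx': 433.84471395498787, 'fy': 433.84471395498787, 'cx': 280.37228736656294, 'cy': 210.09261362340914, 'k1': 0.0059363784352590415, 'rvec': array([ 2.16638644, -2.16012002,  0.08542827]), 'tvec': array([-102.96334361,  479.98694399, 1117.64493489])} [ 370.12993966 -122.09521726 1156.8127345 ]
{'clock': 0.1, 'q': array([-1.26938918e+00,  1.31073794e-01,  1.48919155e+00,  2.08719191e-06,
        1.52298526e+00, -8.54005804e-02]), 'dq': array([-1.83255095e-04, -1.98222014e-03, -1.29288526e-03,  2.54988789e-03,
       -3.75633863e-04,  5.89128504e-05]), 'tau': array([ 1.25637929e-03, -5.70951104e+01, -5.01942980e+01, -2.03616728e-04,
        8.02969647e-03, -1.50684048e-05]), 'tool_pos': array([ 226.21887981, -555.20375951,  241.34475907]), 'tcp_rot': array([ 9.81355370e-01,  1.92200288e-01, -8.83217067e-05, -8.24256552e-04]), 'force': array([ 0.34738721, -0.03746908, -0.29715969]), 'wrist_torque': array([ 0.00024002, -0.03497831, -0.01210366]), 'gripper_force': 0.0, 'finger_gap': 0.9984473035884912}
```

View pics/scene1.png

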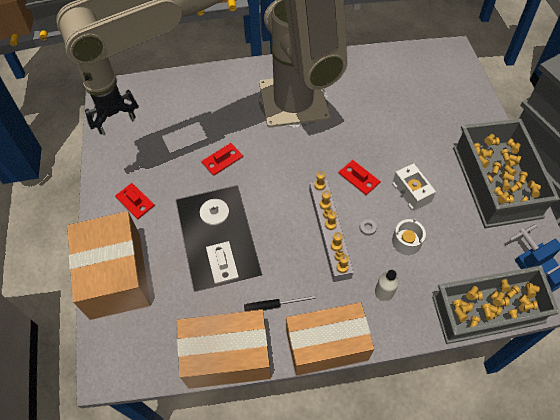

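View pics/top1.png

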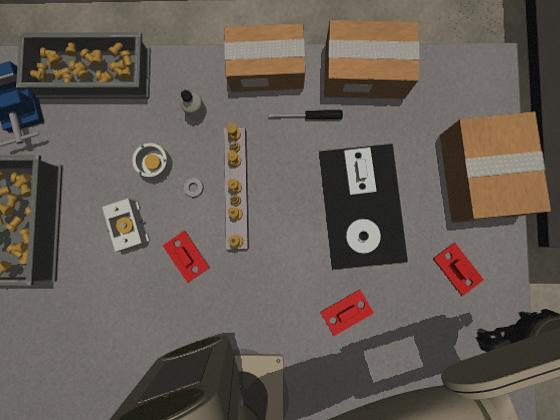

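The scene view shows the bare oblong cover on the mat at (222,262), with the round cover at (214,211). The oblong housing is at (413,185), the round housing at (409,236) and the bar at (332,230). In the top view the cover is at (360,171), the housing at (125,224) and the bar at (236,187).

Things that could be taken for the cover, in top-view pixels:
- Red oblong plates at (186,257), (346,313) and (458,268): wrong colour.
- Round cover at (363,236): wrong shape.
- Aluminium oblong at (360,171): this is the one.

For the target, the oblong housing is at (125,224), not the round one at (150,162). I'll check both choices in one close crop.

```bash
python3 - <<'E'
from h import *
s=cv2.imread('pics/scene1.png');t=cv2.imread('pics/top1.png')
c=lambda i,u,v:cv2.resize(i[v-30:v+30,u-40:u+40],(400,300),interpolation=cv2.INTER_CUBIC)
cv2.imwrite('pics/crop1.png',np.vstack([np.hstack([c(s,222,262),c(t,360,171)]),np.hstack([c(s,413,185),c(t,125,224)])]))
E
```

```text
(no output)
```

View pics/crop1.png

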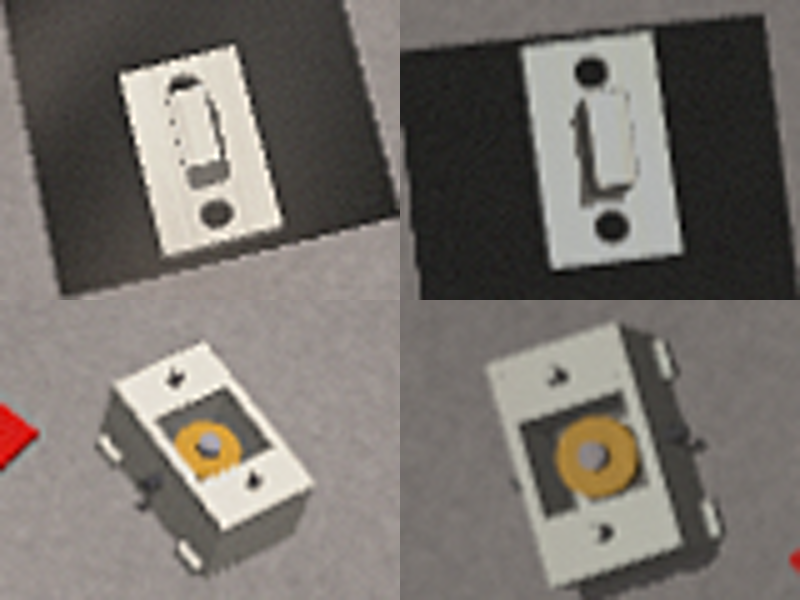

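The crop confirms both: a bare aluminium plate with a rib and two holes, and an oblong housing with two studs, at about top pixels (116.5,209) and (126,240.5). Next I'll measure the corners in both views.

```bash
cat >> h.py <<'E'
def quad(img,u,v,thr,w=40,h=30,S=8):
    g=cv2.cvtColor(img,cv2.COLOR_RGB2HSV).astype(float)
    a=(g[...,2]*(g[...,1]<60))[v-h:v+h,u-w:u+w].astype(np.float32)
    a=cv2.resize(a,None,fx=S,fy=S,interpolation=cv2.INTER_LINEAR)
    m=(a>thr).astype(np.uint8)
    c=max(cv2.findContours(m,cv2.RETR_EXTERNAL,cv2.CHAIN_APPROX_NONE)[0],key=cv2.contourArea)
    hull=cv2.convexHull(c); q=cv2.approxPolyDP(hull,0.06*cv2.arcLength(hull,True),True).reshape(-1,2).astype(float)
    c=c.reshape(-1,2).astype(float); L=[]
    for i in range(len(q)):
        p,r=q[i],q[(i+1)%len(q)]; d=r-p; l=np.hypot(*d); d/=l
        s=(c-p)@d; e=(c-p)@[-d[1],d[0]]
        k=c[(s>.12*l)&(s<.88*l)&(abs(e)<10)]
        vx,vy,x,y=cv2.fitLine(k.astype(np.float32),cv2.DIST_HUBER,0,.01,.01).ravel(); L.append((vx,vy,x,y))
    out=[]
    for i in range(len(q)):
        A,B=L[i-1],L[i]; s=np.linalg.solve([[A[0],-B[0]],[A[1],-B[1]]],[B[2]-A[2],B[3]-A[3]])
        out.append([(A[2]+s[0]*A[0]+.5)/S-.5+u-w,(A[3]+s[0]*A[1]+.5)/S-.5+v-h])
    return np.array(out)
def pose(P):
    # 4 corners -> centre, long-axis angle (mod pi), sides
    P=P[np.argsort(np.arctan2(*(P-P.mean(0))[:,1::-1].T))]
    e=np.roll(P,-1,0)-P; l=np.linalg.norm(e[:,:2],axis=1); i=0 if l[0]+l[2]>l[1]+l[3] else 1
    d=e[i]-e[i+2]; return P.mean(0),np.arctan2(d[1],d[0])%np.pi,l
E
python3 - <<'E'
from h import *
np.set_printoptions(precision=2,suppress=True)
s=cv2.imread('pics/scene1.png')[:,:,::-1].copy();t=cv2.imread('pics/top1.png')[:,:,::-1].copy()
for nm,a,b,z in(('cover',(222,262),(360,171),12),('housing',(413,185),(125,224),60)):
  for thr in (130,150):
    qs,qt=quad(s,*a,thr),quad(t,*b,thr)
    print(nm,thr,len(qs),len(qt))
    if len(qs)!=4 or len(qt)!=4: continue
    Ps,Pt=onplane('scene',qs,z),onplane('top',qt,z)
    print(' scene',pose(Ps));print(' top',pose(Pt))
    X=[];
    for i in range(4):
        j=np.argmin(np.linalg.norm(Pt-Ps[i],axis=1)); p,m=tri(qs[i],qt[j]); X.append(p); print('  tri',p,m)
    print(' triPose',pose(np.array(X)))
# holes / stud tips pixels from crops
f=lambda x,y,u,v:(x/5-.1*4+u-40,y/5-.4+v-30)
print('holes top z12',onplane('top',[f(191,71,360,171),f(211,226,360,171)],12))
print('hole scene',onplane('scene',[f(217,213,222,262)],12))
print('studs top z74',onplane('top',[f(158,76,125,224),f(204,232,125,224)],74),'scene',onplane('scene',[f(177,78,413,185),f(254,180,413,185)],74))
# bar / spindles (brass) 
print('bar top corners z45',onplane('top',[(226,128),(245,128),(247,248),(226,248)],45))
print('spindle tops',onplane('top',[(232,128),(234,156),(234,184),(233,213),(235,240)],110))
E
```

```text
cover 130 4 4
 scene (array([ 590.49, -310.92,   12.  ]), np.float64(0.12137884667279317), array([121.87,  70.43, 121.77,  70.28]))
 top (array([ 587.97, -312.85,   12.  ]), np.float64(0.12123624430854563), array([119.18,  69.05, 119.4 ,  68.89]))
  tri [ 524.85 -284.73   11.01] 2.58803648051455
  tri [ 644.28 -270.31    7.7 ] 3.2301902098748947
  tri [ 652.76 -339.9     6.62] 2.06733366202164
  tri [ 533.33 -353.94   10.3 ] 1.292886740645059
 triPose (array([ 588.8 , -312.22,    8.91]), np.float64(0.11859613229824698), array([120.25,  70.11, 120.3 ,  69.73]))
cover 150 4 4
 scene (array([ 590.4 , -310.91,   12.  ]), np.float64(0.12230229589936811), array([120.61,  69.56, 120.56,  69.53]))
 top (array([ 587.94, -312.92,   12.  ]), np.float64(0.12203994769510824), array([117.35,  67.79, 117.89,  67.67]))
  tri [ 525.63 -285.19   11.32] 2.8396956966200495
  tri [ 643.63 -270.91    7.56] 3.5484362759051864
  tri [ 651.78 -339.49    6.38] 1.9996837331472495
  tri [ 534.04 -353.38   10.82] 1.015539149250079
 triPose (array([ 588.77, -312.24,    9.02]), np.float64(0.11893274640067533), arr
[... 914 characters left out ...]
01473329213
  tri [512.92 218.08  59.27] 136.09923283278653
  tri [392.1  208.6  157.58] 19.120923084171874
 triPose (array([446.82, 309.31,  52.27]), np.float64(1.6300359036196315), array([121.19, 215.63, 132.14, 168.92]))
holes top z12 [[ 630.34 -308.01   12.  ]
 [ 546.57 -317.49   12.  ]]
hole scene [[ 632.34 -305.26   12.  ]]
studs top z74 [[477.7  311.87  74.  ]
 [399.2  285.51  74.  ]] scene [[406.39 288.79  74.  ]
 [486.18 314.55  74.  ]]
bar top corners z45 [[694.59  41.77  45.  ]
 [694.53  -8.25  45.  ]
 [380.53 -17.01  45.  ]
 [380.35  36.8   45.  ]]
spindle tops [[675.61  17.31 110.  ]
 [605.16  11.38 110.  ]
 [535.59  10.4  110.  ]
 [464.45  11.83 110.  ]
 [399.05   6.06 110.  ]]
```

```bash
python3 - <<'E'
from h import *
np.set_printoptions(precision=2,suppress=True)
s=cv2.imread('pics/scene1.png')[:,:,::-1].copy();t=cv2.imread('pics/top1.png')[:,:,::-1].copy()
print(s[170:205:5,395:432:3].max(2))
qt=quad(t,125,224,140);Pt=onplane('top',qt,60)
for thr in(175,190,205):
    qs=quad(s,413,185,thr,w=27,h=24)
    if len(qs)!=4: print(len(qs));continue
    Ps=onplane('scene',qs,60);print(thr,pose(Ps));X=[]
    for i in range(4):
        j=np.argmin(np.linalg.norm(Pt-Ps[i],axis=1)); X.append(tri(qs[i],qt[j])[0])
    print(' tri',np.array(X),pose(np.array(X)))
# rib: z of top via rib top face centre, pixels from the crop
f=lambda x,y,u,v:(x/5-.4+u-40,y/5-.4+v-30)
print('rib',tri(f(200,123,222,262),f(213,138,360,171)))
# move to above cover with tool y along cover y
st=state();p=st['tool_pos'];Rt=R.from_quat(st['tcp_rot'])
ex=Rt.as_matrix();print('tool x,y,z in world',ex)
E
```

```text
[[163 199 234 230  88 235 228 230 188 156 157 153 156]
 [ 88 193 231 228 235 171  95 112  70 239 149 162 156]
 [ 92 101 116 214 105 170 222 228  92  92 231 154 152]
 [234  95 100  87 242 214  78 116 213  85 157 234 181]
 [152 130  91  79  96 236 167 225 229 209 190 227 229]
 [161 160 104 104 101  98 154 232 228 229 235 186  99]
 [153 155 155 157  92 101  98  80 138 105 109 105 106]]
175 (array([439.76, 305.77,  60.  ]), np.float64(0.3239583620278513), array([121.29,  71.46, 120.53,  71.43]))
 tri [[371.67 318.92  60.43]
 [485.39 357.59  59.55]
 [507.84 291.21  58.1 ]
 [393.85 252.07  59.91]] (array([439.69, 304.95,  59.5 ]), np.float64(0.32927096475439327), array([120.52,  70.07, 120.11,  70.43]))
190 (array([439.97, 305.64,  60.  ]), np.float64(0.3225704937790308), array([119.8 ,  70.01, 119.12,  69.98]))
 tri [[371.67 319.21  59.04]
 [485.3  356.76  60.13]
 [507.74 291.03  58.95]
 [393.89 252.95  58.68]] (array([439.65, 304.99,  59.2 ]), np.float64(0.3209597121118888), array([120.05,  69.46, 119.68,  69.89]))
205 (array([440.07, 305.51,  60.  ]), np.float64(0.3206109509234332), array([118.33,  68.52, 117.67,  68.52]))
 tri [[371.67 319.54  57.64]
 [485.22 355.92  60.72]
 [507.6  290.71  60.09]
 [393.92 253.7   57.82]] (array([439.6 , 304.97,  59.07]), np.float64(0.3123818945745258), array([119.55,  68.94, 119.23,  69.49]))
rib (array([ 588.43, -310.54,   42.77]), np.float64(6.782662918227038))
tool x,y,z in world [[ 0.93  0.38 -0.  ]
 [ 0.38 -0.93  0.  ]
 [ 0.   -0.   -1.  ]]
```

The housing is at about (439.7, 304.8) with yaw 18.5° and its top measured at z≈59.5. The cover is at about (589, -312) with yaw 7.0°, with the plate top triangulated at about 9 to 12 mm and the rib top at about 43. Moving toward it now.

Request:
{"name": "servo_tool", "arguments": {
  "plan": [
    [0.1,-0.02,0.0,0,0,0.03,85],
    [0.3,-0.06,0.0,0,0,0.08,85],
    [0.5,-0.1,0.05,0,0,0.14,85],
    [0.7,-0.14,0.1,0,0,0.2,85],
    [0.9,-0.18,0.15,0,0,0.25,85],
    [1,-0.2,0.2,0,0,0.253,85],
    [1,-0.2,0.2,0,0,0.253,85],
    [1,-0.2,0.2,0,0,0.253,85]
  ]
}}

```text
clock: 0.9
tool_pos: [439.0, -414.2, 191.3]
tcp_rot: [0.998, 0.062, -0.001, -0.001]
force: [-0.6, -1.1, -0.4]
finger_gap: 1.0
gripper_force: 0.0
```

```bash
cat >> h.py <<'E'
def goto(x,y,z,yaw):
    st=state();M=R.from_quat(st['tcp_rot']).as_matrix();d=np.array([x,y,z])-st['tool_pos']
    T=np.array([[np.cos(yaw),np.sin(yaw),0],[np.sin(yaw),-np.cos(yaw),0],[0,0,-1]]).T
    rv=R.from_matrix(M.T@T).as_rotvec(degrees=True)
    print('t',st['clock'],'pos',st['tool_pos'].round(2),'yaw',np.degrees(np.arctan2(M[1,0],M[0,0])).round(2),'zax',M[:,2].round(4),'gap',round(st['finger_gap'],3),'F',st['force'].round(1),round(st['gripper_force'],1))
    print('shift',(M.T@d/250).round(4),'turn',(rv/60).round(4))
E
python3 -c "
from h import *
goto(589,-312,120,np.radians(7.0))"
```

```text
t 0.9 pos [ 439.03 -414.18  191.3 ] yaw 7.1 zax [-0.0017  0.0012 -1.    ] gap 1.0 F [-0.6 -1.1 -0.4] 0.0
shift [ 0.6463 -0.331   0.2847] turn [-0.0013  0.0015  0.0017]
```

Request:
{"name": "servo_tool", "arguments": {
  "plan": [
    [0.1,-0.05,0.04,0,0,0,85],
    [0.25,-0.13,0.1,0,0,0,85],
    [0.4,-0.21,0.18,0,0,0,85],
    [0.55,-0.29,0.25,0,0,0.002,85],
    [0.646,-0.331,0.285,0,0,0.002,85],
    [0.646,-0.331,0.285,0,0,0.002,85],
    [0.646,-0.331,0.285,0,0,0.002,85]
  ]
}}

```text
clock: 1.6
tool_pos: [588.6, -314.4, 121.2]
tcp_rot: [0.998, 0.06, -0.0, 0.0]
force: [-0.5, -0.1, 0.3]
finger_gap: 0.996
gripper_force: 0.0
```

```bash
python3 -c "
from h import *
goto(589,-312,28,np.radians(7.0))
a=save('scene','s2.png');b=save('top','t2.png')
c=lambda i,u,v:cv2.resize(i[v-30:v+30,u-40:u+40],(400,300),interpolation=cv2.INTER_CUBIC)[:,:,::-1]
cv2.imwrite('pics/crop2.png',np.hstack([c(a,222,255),c(b,360,171)]))"
```

```text
t 1.6 pos [ 588.64 -314.45  121.18] yaw 6.84 zax [-5.e-04 -4.e-04 -1.e+00] gap 0.996 F [-0.5 -0.1  0.3] 0.0
shift [ 0.0028 -0.0097  0.3727] turn [ 0.0004  0.0006 -0.0026]
```

View pics/crop2.png

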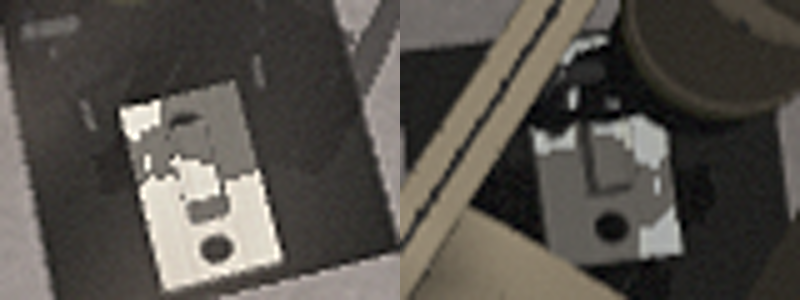

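The crop shows the open fingers straddling the rib: scene finger edges at about (90,115) and (258,70), with the plate undisturbed. Descending.

Request:
{"name": "servo_tool", "arguments": {
  "plan": [
    [0.0,-0.003,0.08,0,0,0,85],
    [0.0,-0.005,0.18,0,0,0,85],
    [0.0,-0.005,0.26,0,0,0,85],
    [0.0,-0.005,0.32,0,0,0,85],
    [0.0,-0.005,0.35,0,0,0,85],
    [0.0,-0.005,0.37,0,0,0,85],
    [0.0,-0.005,0.37,0,0,0,85],
    [0.0,-0.005,0.37,0,0,0,85]
  ],
  "grip_force": 60
}}

```text
clock: 2.5
tool_pos: [589.7, -312.5, 29.6]
tcp_rot: [0.998, 0.06, 0.001, 0.0]
force: [-0.8, -0.3, 0.5]
finger_gap: 1.0
gripper_force: 0.0
```

```bash
python3 -c "
from h import *
goto(589,-312,28,np.radians(7.0))"
```

```text
t 2.5 pos [ 589.69 -312.52   29.61] yaw 6.86 zax [ 1.2e-03 -8.0e-04 -1.0e+00] gap 1.0 F [-0.8 -0.3  0.5] 0.0
shift [-0.0025 -0.0024  0.0065] turn [ 0.0009 -0.0011 -0.0024]
```

Request:
{"name": "servo_tool", "arguments": {
  "plan": [
    [0,0,0,0,0,0,70],
    [0,0,0,0,0,0,60],
    [0,0,0,0,0,0,50],
    [0,0,0,0,0,0,40],
    [0,0,0,0,0,0,34],
    [0,0,0,0,0,0,30]
  ]
}}

```text
clock: 3.1
tool_pos: [589.1, -312.0, 28.5]
tcp_rot: [0.998, 0.06, -0.0, -0.0]
force: [-0.7, -0.1, -0.3]
finger_gap: 0.354
gripper_force: 0.0
```

```bash
python3 -c "
from h import *
goto(589,-312,28,np.radians(7.0))"
```

```text
t 3.1 pos [ 589.11 -312.01   28.55] yaw 6.86 zax [-0.  0. -1.] gap 0.354 F [-0.7 -0.1 -0.3] 0.0
shift [-0.0005 -0.0001  0.0022] turn [-0.      0.     -0.0023]
```

No contact with the plate. Gripping.

Request:
{"name": "servo_tool", "arguments": {
  "plan": [
    [0,0,0,0,0,0,24],
    [0,0,0,0,0,0,18],
    [0,0,0,0,0,0,10],
    [0,0,0,0,0,0,10],
    [0,0,0,0,0,0,10],
    [0,0,0,0,0,0,10],
    [0,0,-0.02,0,0,0,10],
    [0,0,-0.05,0,0,0,10]
  ],
  "grip_force": 80
}}

```text
clock: 3.9
tool_pos: [588.0, -311.3, 39.8]
tcp_rot: [0.998, 0.06, -0.001, -0.001]
force: [-0.0, -0.2, -4.0]
finger_gap: 0.242
gripper_force: 79.0
```

Request:
{"name": "servo_tool", "arguments": {
  "plan": [
    [0,0,-0.08,0,0,0,10],
    [0,0,-0.2,0,0,0,10],
    [0,0,-0.34,0,0,0,10],
    [0,0,-0.48,0,0,0,10],
    [0,0,-0.6,0,0,0,10],
    [0,0,-0.68,0,0,0,10],
    [0,0,-0.68,0,0,0,10],
    [0,0,-0.68,0,0,0,10]
  ]
}}

```text
clock: 4.7
tool_pos: [589.0, -311.9, 210.6]
tcp_rot: [0.998, 0.06, -0.0, -0.0]
force: [-0.4, -0.1, -4.4]
finger_gap: 0.241
gripper_force: 78.8
```

```bash
python3 -c "
from h import *
goto(515,-5,205,np.radians(13))
a=save('scene','s3.png')"
```

```text
t 4.7 pos [ 589.02 -311.94  210.63] yaw 6.86 zax [-0.e+00  1.e-04 -1.e+00] gap 0.241 F [-0.4 -0.1 -4.4] 78.8
shift [-0.1473 -1.2543  0.0226] turn [-1.000e-04  0.000e+00 -1.023e-01]
```

View pics/s3.png

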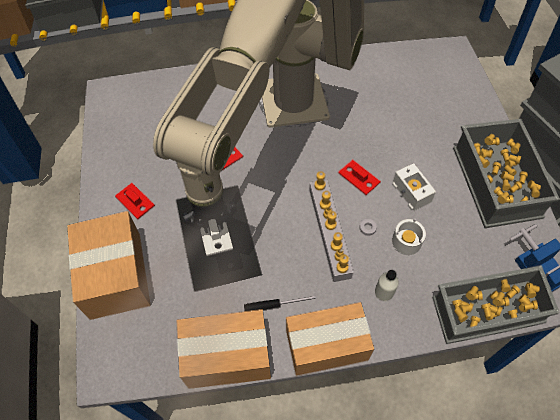

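The cover is held at scene (217,240), wrist reading is about 4 N of weight, and the underside is at about 186 mm. Carrying it over the bar.

Request:
{"name": "servo_tool", "arguments": {
  "plan": [
    [-0.005,-0.03,0,0,0,0,10],
    [-0.01,-0.1,0,0,0,0,10],
    [-0.03,-0.2,0,0,0,0,10],
    [-0.04,-0.32,0,0,0,0,10],
    [-0.05,-0.44,0,0,0,0,10],
    [-0.065,-0.56,0,0,0,0,10],
    [-0.08,-0.68,0,0,0,0,10],
    [-0.095,-0.8,0,0,0,0,10]
  ]
}}

```text
clock: 5.55
tool_pos: [540.1, -114.4, 209.2]
tcp_rot: [0.998, 0.06, -0.001, -0.001]
force: [0.9, 0.9, -3.5]
finger_gap: 0.246
gripper_force: 78.8
```

Request:
{"name": "servo_tool", "arguments": {
  "plan": [
    [-0.015,-0.12,0,0,0,0,10],
    [-0.03,-0.24,0,0,0,0,10],
    [-0.045,-0.36,0,0,0,0,10],
    [-0.06,-0.48,0,0,0,0,10],
    [-0.07,-0.6,0,0,0,0,10],
    [-0.085,-0.72,0,0,0,0,10],
    [-0.1,-0.82,0,0,0,0,10],
    [-0.105,-0.88,0,0,0,0,10]
  ]
}}

```text
clock: 6.35
tool_pos: [487.3, 101.0, 209.3]
tcp_rot: [0.998, 0.061, -0.001, -0.0]
force: [-0.6, 0.4, -3.4]
finger_gap: 0.242
gripper_force: 78.9
```

```bash
python3 -c "
from h import *
goto(439.7,304.8,180,.3225)"
```

```text
t 6.35 pos [487.33 100.99 209.29] yaw 6.95 zax [-3.e-03  4.e-04 -1.e+00] gap 0.242 F [-0.6  0.4 -3.4] 78.9
shift [-0.0901 -0.8322  0.1181] turn [-0.001   0.0027 -0.1921]
```

Request:
{"name": "servo_tool", "arguments": {
  "plan": [
    [-0.01,-0.08,0,0,0,-0.02,10],
    [-0.02,-0.2,0,0,0,-0.05,10],
    [-0.035,-0.33,0,0,0,-0.08,10],
    [-0.05,-0.46,0,0,0,-0.11,10],
    [-0.065,-0.59,0,0,0,-0.14,10],
    [-0.08,-0.7,0,0,0,-0.17,10],
    [-0.085,-0.78,0,0,0,-0.19,10],
    [-0.085,-0.8,0,0,0,-0.192,10]
  ]
}}

```text
clock: 7.15
tool_pos: [442.3, 296.7, 209.3]
tcp_rot: [0.987, 0.161, -0.001, 0.0]
force: [-0.0, -0.3, -2.6]
finger_gap: 0.241
gripper_force: 78.9
```

Request:
{"name": "servo_tool", "arguments": {
  "plan": [
    [0,0,0.02,0,0,0,10],
    [0,0,0.06,0,0,0,10],
    [0,0,0.1,0,0,0,10],
    [0,0,0.12,0,0,0,10],
    [0,0,0.12,0,0,0,10],
    [0,0,0.12,0,0,0,10]
  ]
}}

```text
clock: 7.75
tool_pos: [444.4, 294.6, 180.9]
tcp_rot: [0.987, 0.159, -0.0, 0.0]
force: [-0.5, -0.5, -2.8]
finger_gap: 0.24
gripper_force: 78.9
```

```bash
python3 -c "
from h import *
goto(439.7,304.8,140,.3225)
a=save('scene','s4.png');b=save('top','t4.png')
c=lambda i,u,v:cv2.resize(i[v-45:v+45,u-60:u+60],(400,300),interpolation=cv2.INTER_CUBIC)[:,:,::-1]
cv2.imwrite('pics/crop4.png',np.hstack([c(a,405,165),c(b,125,224)]))"
```

```text
t 7.75 pos [444.4  294.61 180.91] yaw 18.34 zax [-3.e-04 -2.e-04 -1.e+00] gap 0.24 F [-0.5 -0.5 -2.8] 78.9
shift [-0.005  -0.0446  0.1637] turn [ 0.0001  0.0003 -0.0023]
```

View pics/crop4.png

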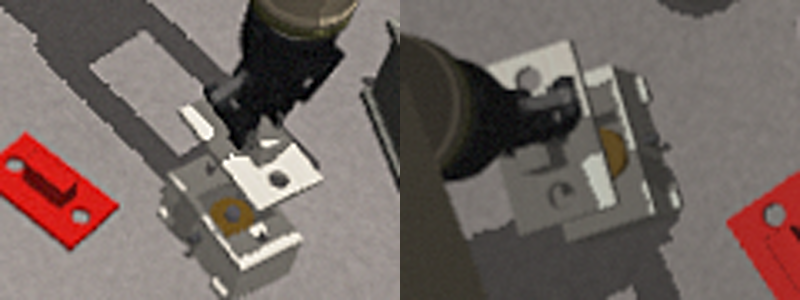

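The scene crop shows the cover level, with its hole at about (408,173). The top view shows it above the housing with both holes visible. Aligning at z≈130, then measuring.

Request:
{"name": "servo_tool", "arguments": {
  "plan": [
    [-0.002,-0.015,0.02,0,0,0,10],
    [-0.005,-0.035,0.06,0,0,-0.002,10],
    [-0.005,-0.045,0.12,0,0,-0.002,10],
    [-0.005,-0.045,0.17,0,0,-0.002,10],
    [-0.005,-0.045,0.2,0,0,-0.002,10],
    [-0.005,-0.045,0.2,0,0,-0.002,10],
    [-0.005,-0.045,0.2,0,0,-0.002,10],
    [-0.005,-0.045,0.2,0,0,-0.002,10]
  ]
}}

```text
clock: 8.65
tool_pos: [440.1, 305.5, 131.8]
tcp_rot: [0.987, 0.161, 0.001, -0.0]
force: [0.0, 0.4, -2.7]
finger_gap: 0.243
gripper_force: 78.9
```

```bash
python3 -c "
from h import *
goto(439.7,304.8,108.5,.3225)
a=save('scene','s5.png');b=save('top','t5.png')
print(proj('scene',[[439.7,304.8,104]]),proj('top',[[439.7,304.8,104]]))
c=lambda i,u,v:cv2.resize(i[v-30:v+30,u-40:u+40],(400,300),interpolation=cv2.INTER_CUBIC)[:,:,::-1]
cv2.imwrite('pics/crop5.png',np.hstack([c(a,413,180),c(b,123,222)]))"
```

```text
t 8.65 pos [440.1  305.47 131.77] yaw 18.49 zax [ 1.1e-03  6.0e-04 -1.0e+00] gap 0.243 F [ 0.   0.4 -2.7] 78.9
shift [-0.0025  0.002   0.0931] turn [-0.0002 -0.0011  0.0002]
[[418.00086001 172.75836513]] [[113.60858134 223.04267595]]
```

View pics/crop5.png

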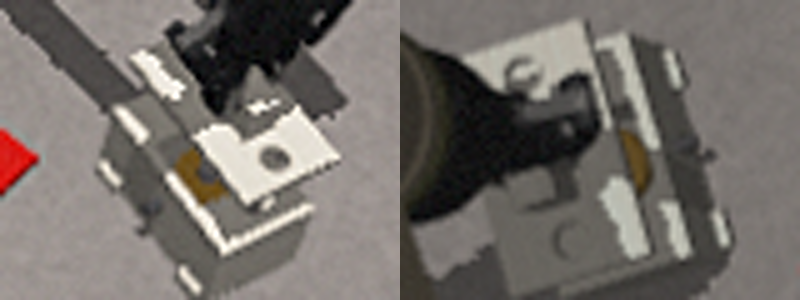

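```bash
python3 -c "
from h import *
np.set_printoptions(precision=2,suppress=True)
f=lambda x,y,u,v:(x/5-.4+u-40,y/5-.4+v-30)
st=state();p=st['tool_pos'];z=p[2]-24.5+8
T=lambda x,y:f(x,y,123,222); S=lambda x,y:f(x,y,413,180)
y=np.radians(18.49);A=np.array([[np.cos(y),np.sin(y)],[-np.sin(y),np.cos(y)]])
def loc(P): return (P[:,:2]-p[:2])@A.T
print('z',z,p)
print('top holes',loc(onplane('top',[T(123,75),T(171,240)],z)))
print('top corners TR BR BL',loc(onplane('top',[T(185,20),T(250,257),T(103,298)],z)))
print('scene hole',loc(onplane('scene',[S(274,157)],z)))
print('scene corners',loc(onplane('scene',[S(303,104),S(341,157),S(248,209)],z)))
print(tri(S(274,157),T(171,240)),tri(S(274,157),T(123,75)),tri(S(341,157),T(185,20)))
"
```

```text
z 115.34379181411836 [440.1  305.5  131.84]
top holes [[ 40.62  -0.93]
 [-43.65  -0.89]]
top corners TR BR BL [[ 56.95 -37.18]
 [-63.52 -34.91]
 [-60.07  38.08]]
scene hole [[42.26  0.78]]
scene corners [[ 19.15  39.28]
 [ 61.05  37.07]
 [ 65.03 -34.59]]
(array([403.34, 358.18, -13.78]), np.float64(30.0891872687497)) (array([479.14, 319.28, 113.67]), np.float64(1.9733749420179276)) (array([506.67, 312.95, 140.8 ]), np.float64(64.75477565576874))
```

Compared within each camera, the holes sit within about 0.5 mm of the studs, and the triangulated plate height agrees with kinematics to within about 2 mm. Final descent: about 23 mm.

Request:
{"name": "servo_tool", "arguments": {
  "plan": [
    [0,0.002,0.015,0,0,0,10],
    [0,0.002,0.04,0,0,0,10],
    [0,0.002,0.065,0,0,0,10],
    [0,0.002,0.082,0,0,0,10],
    [0,0.002,0.09,0,0,0,10],
    [0,0.002,0.091,0,0,0,10],
    [0,0.002,0.091,0,0,0,10],
    [0,0.002,0.091,0,0,0,10]
  ]
}}

```text
clock: 9.55
tool_pos: [440.0, 304.9, 108.6]
tcp_rot: [0.987, 0.161, 0.0, -0.0]
force: [0.3, -0.9, -3.0]
finger_gap: 0.239
gripper_force: 78.9
```

```bash
python3 -c "
from h import *
import time
for i in range(3): camera('top')
goto(439.7,304.8,108.7,.3225)
a=save('scene','s6.png');b=save('top','t6.png')
c=lambda i,u,v:cv2.resize(i[v-30:v+30,u-40:u+40],(400,300),interpolation=cv2.INTER_CUBIC)[:,:,::-1]
cv2.imwrite('pics/crop6.png',np.hstack([c(a,413,180),c(b,123,222)]))"
```

```text
t 9.7 pos [439.94 304.92 108.63] yaw 18.5 zax [ 5.e-04  3.e-04 -1.e+00] gap 0.241 F [ 0.1  0.3 -3.6] 78.9
shift [-0.001   0.0001 -0.0003] turn [-0.0001 -0.0006  0.0004]
```

View pics/crop6.png

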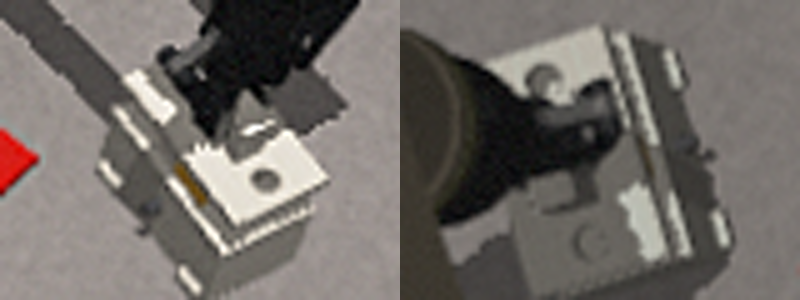

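The cover is level and parallel over the housing, with its hole at scene (265,180) in the crop and an even gap along the housing's edges. One last numeric check.

```bash
python3 -c "
from h import *
f=lambda x,y,u,v:(x/5-.4+u-40,y/5-.4+v-30)
T=lambda x,y:f(x,y,123,222); S=lambda x,y:f(x,y,413,180)
h=np.array([42*np.cos(.3225),42*np.sin(.3225)])
print('top mid',onplane('top',[T(145,82),T(190,243)],92).mean(0),'vs housing top 439.6,303.8')
print('scene',onplane('scene',[S(264,180)],92)[0,:2]-h,'vs housing scene 439.9,305.7')
print(tri(S(264,180),T(145,82)))"
```

```text
top mid [438.03918378 303.40820028  92.        ] vs housing top 439.6,303.8
scene [440.77630682 305.20431843] vs housing scene 439.9,305.7
(array([478.35360889, 319.07992668,  87.86297581]), np.float64(2.1402314040666512))
```

```bash
python3 -c "
from h import *
print(hand_in())"
```

```text
the job is handed in; nothing more can be done
None
```

I handed the job in with the cover held level above the oblong housing: holes within about 1 mm of the studs and about 10 mm of air by the arm's own position reading, though a rougher camera check read about 4 mm lower.

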